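# Slide the butter dish between the rack's posts

### The job

Push the square butter dish across the worktop and through the narrow gap between the two posts of the low wooden rack, all the way into the rack, so that it stands square there with no part of it still between the posts. Only push it: keep it flat on the worktop and never lift or tip it. Leave the tin, the jar, the mill and the cup that stand around standing where they are.

Things in the scene. Friction and masses are not known exactly. Their poses are not given: they have to be found in the camera images.
- dish: closed square butter dish, white stoneware with a flat light-wood lid, 88 x 88 mm, 40 mm tall, upright sides, no knob, 0.25 to 0.5 kg; too wide to grip across. Origin: centre of its underside; x and y square to its sides, z up. It starts in front of the rack, 90 to 130 mm left or right of its middle line, turned up to 0.35 rad from square with the rack
- rack: low wooden rack fixed to the worktop, floorless, open to the front. Origin: on the worktop midway between its two round posts (22 mm diameter, 45 mm tall), which stand at x = 0, y = +58 and -58 mm: 94 mm free between them. +x points from the mouth into the rack (within 0.15 rad of world x), y left, z up
- rack_bay (a point): the middle of the room inside the rack, on the worktop, 66 mm behind the line of the posts (axes as the rack's). Side rails 24 mm tall have inner faces at y = +54 and -54 mm, the back rail (30 mm tall) its inner face 56 mm beyond this point. The dish is clear of the posts with its centre from 11 mm before to 12 mm beyond this point
- small_tin: small food tin with a printed band, 57 mm diameter, 72 mm tall, loose, in front of the rack on the other side of the gap from the dish; its centre at least 90 mm sideways from the middle line of the rack. Origin: centre of its underside
- spice_jar: glass spice jar with a black lid, 45 mm diameter, 105 mm tall, loose, standing left of the rack. Origin: centre of its underside
- pepper_mill: dark wooden pepper mill, 58 mm diameter, 170 mm tall, loose, standing right of the rack. Origin: centre of its underside
- grey_cup: grey cup, 74 mm diameter, 98 mm tall, loose, farther to the left. Origin: centre of its underside
Mind the look-alikes: they are no part of the job. Several things look just like the dish: the one meant starts nearest to the robot's base.

How it is judged (in metres and radians):
At the end, for the whole second after the job is handed in: The dish lies flat and still on the worktop inside the rack, its centre 54 to 82 mm behind the line of the posts and within 20 mm of the rack's middle line, its sides square to the rack within 0.2 rad (x of dish in the frame of rack between 0.054 and 0.082 m and y of dish in the frame of rack between -0.02 and 0.02 m and (angle between the x axis of dish and the x axis of rack, either way round below 0.2 rad or angle between the y axis of dish and the x axis of rack, either way round below 0.2 rad) and height (world z) of dish below 0.004 m and angle between dish's own z axis and vertical below 0.05 rad and linear speed of dish below 0.01 m/s); the robot touches nothing.
It fails at once if the dish is lifted or tipped (origin over 10 mm up or tilted over 0.15 rad) (height (world z) of dish above 0.01 m or angle between dish's own z axis and vertical above 0.15 rad).
It fails at once if the small tin is shifted over 25 mm or knocked over (distance of small_tin from where it was at the start of the episode above 0.025 m or angle between small_tin's own z axis and vertical above 0.3 rad).
It fails at once if the spice jar is shifted over 25 mm or knocked over (distance of spice_jar from where it was at the start of the episode above 0.025 m or angle between spice_jar's own z axis and vertical above 0.3 rad).
It fails at once if the pepper mill is shifted over 25 mm or knocked over (distance of pepper_mill from where it was at the start of the episode above 0.025 m or angle between pepper_mill's own z axis and vertical above 0.3 rad).
It fails at once if the grey cup is shifted over 25 mm or knocked over (distance of grey_cup from where it was at the start of the episode above 0.025 m or angle between grey_cup's own z axis and vertical above 0.3 rad).
It also fails if it takes over 64 s, if anything falls off the work surface, if the arm or the gripper's body presses on something with over 40 N, if the wrist force passes 120 N, or if a joint passes its speed limit or range.

### The arm

A 7-joint arm with a two-finger parallel gripper is mounted at the origin on a cart in front of the work surface, level with it; the furniture and walls round the work are solid. World frame = base frame: x ahead of the robot, y to its left, z up, the work surface at z = 0. Lengths are in mm, angles in rad, forces in N, time in s.
With the tool pointing down it reaches from about 350 to 900 mm from the base axis. Payload 7.2 kg.
Tool frame: the origin (TCP) lies at the very end of the fingers, on their centre line; the grasp point (between the pads) lies 19 mm behind it; y points along the fingers, z is the direction in which the jaws open and shut, and the axes are right-handed (so a half turn about y gives the same grasp; the last joint's range is limited). The gripper opens to 85 mm and grips with 20 to 120 N. Pads are 22 mm wide; open, the fingers measure 114 mm over their backs; the gripper's body (76 mm by 85 mm) begins 54 mm behind the grasp point. The pads swing forward as they close: fully open they stand 13 mm farther back than shut.
Start: joints at [-1.258, 0.411, -0.013, 1.596, 0.006, 1.134, -0.082], TCP at [232.299, 580.23, 206.997] pointing down, gripper open.
Joint ranges: [-2.95, 2.95], [-0.29, 1.99], [-1.47, 1.44], [0.14, 2.54], [-1.03, 4.17], [0.13, 1.85], [-2.86, 2.86]. Speed limits (rad/s): [2.39, 2.39, 3.01, 3.01, 3.14, 3.14, 3.14].

### API

Orientations are given as a unit quaternion [x, y, z, w].
In Python, from workcell import robot gives the robot as it stands.
- The arm moves only by the tool arm_command, never from a script. Its argument "steps" is text: rows parted by semicolons, each of 5 numbers parted by spaces: the shift along the tool's x, y, z in m, then the turn about the tool's y in degrees, then the opening, from -1 (shut) to 1 (fully open), so that 0 is half open. A call has exactly 5 rows; each row is the pose to reach, as a shift and turn from the pose measured when the call began, along the tool's axes at that moment; what a row does not reach only later rows make up. A row lasts 1/8 s, in which the tool goes at most 62.5 mm and 10.7 degrees, less where a joint would pass 70% of its speed; a pose out of reach is approached as far as the arm can. A call with a gripper value outside its range is refused whole. The fingers move at their own pace and stop on an object; "newtons" is the grip in N (left out, the last holds). Time passes only in rows, so rows that repeat a pose let the fingers close, or fill a call up. It gives the time, the measured TCP pose, the force and the opening at its end, in the units of the state.
- robot.read_state(): the state, without advancing time (a new reading comes with each control period).
- robot.grab_frame(name): name is "side" or "top"; returns a dict with "pixels" (420x560x3 uint8, red, green, blue), "K" (3x3 intrinsics, pixels), "dist" ([k1, k2, p1, p2, k3] as OpenCV has them; the pictures are not rectified), "R" (3x3) and "t" (3): a world point X has camera coordinates R X + t. Camera axes: x right, y down, z forward; pixel columns grow to the right and rows downward; lengths in mm; the calibration is good to about 2 mm. A picture is of the moment at which its call begins. There is no depth.
- robot.hand_in(): hands the job in, once; it reports no verdict.
The state is a dict: "time": time; "qpos": joint angles; "qd": joint speeds; "joint_torque": joint torques, N m; "tcp_pos": TCP position; "tcp_rot": TCP orientation; "contact_force": force on the tool from outside, world axes, zero at the start; "ft_torque": the same for the moment, N m; "gripper_width": finger opening in mm.
Only numpy, scipy, OpenCV 4.12 (cv2) and the standard library are available. Lean on these libraries where they do the work, as an engineer would, in place of code of your own. Each camera call takes 0.05 s, during which the arm holds its last target.

## Working session

There is one attempt and no reset: what is moved stays moved. The work goes in short steps, Python scripts to look and compute and a tool call to move; the robot and the scene stay as the last step left them, time stands still between calls to the robot, and variables do not carry over. Pictures are saved under pics/ and viewed, and the job is handed in when it is done.

Besides the shell and the picture viewer there is one more tool, called after "Request:" in YAML: its name, and indented under it one key for each argument. arm_command: Moves the arm, as the interface text tells. Its arguments: {"type":"object","properties":{"steps":{"type":"string"},"newtons":{"type":"number"}},"required":["steps"]}

```bash
ls; mkdir -p pics
python3 - <<'E'
from workcell import robot
import cv2
s=robot.read_state()
print({k:s[k] for k in('time','tcp_pos','tcp_rot','gripper_width')})
for n in('top','side'):
    f=robot.grab_frame(n); cv2.imwrite(f'pics/{n}0.png',f['pixels'][:,:,::-1]); print(n,f['K'],f['dist'],f['R'],f['t'])
E
```

```text
pics
{'time': 0.0, 'tcp_pos': array([232.14726317, 579.7097838 , 206.15966907]), 'tcp_rot': array([ 0.69489679, -0.1338503 ,  0.1337422 , -0.69376911]), 'gripper_width': 85.45313441825185}
top [[508.71545679   0.         283.76132235]
 [  0.         508.71545679 210.31455667]
 [  0.           0.           1.        ]] [-0.11012177  0.          0.          0.          0.        ] [[ 8.17486000e-04 -9.99993910e-01  3.39288409e-03]
 [-9.98628753e-01 -9.93959473e-04 -5.23414270e-02]
 [ 5.23444806e-02 -3.34544323e-03 -9.98623484e-01]] [ -21.98563348  517.92780347 1221.97620584]
side [[517.21159185   0.         273.35827845]
 [  0.         517.21159185 215.20580673]
 [  0.           0.           1.        ]] [-0.01999436  0.          0.          0.          0.        ] [[ 0.84852509 -0.52907334  0.00930459]
 [-0.35592994 -0.58367365 -0.72982118]
 [ 0.39155977  0.6159598  -0.68357478]] [-464.89085921  185.36444766 1374.98499525]
```

View pics/top0.png

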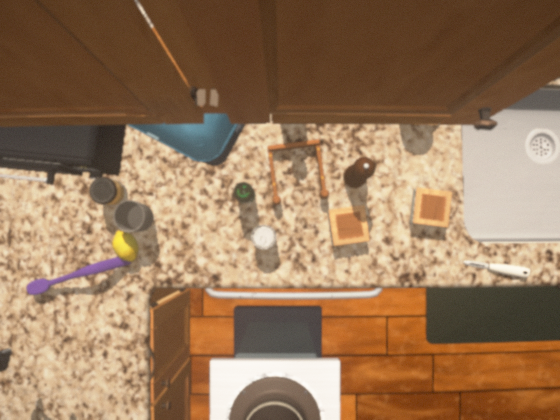

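View pics/side0.png

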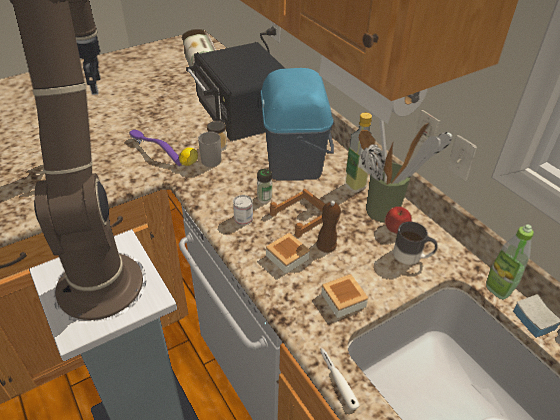

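The top view shows two dishes: one at about (349,226), the other at (432,208). The rack's posts are near (276,200) and (324,195). The tin is at (263,238), the jar at (244,191), the mill at (358,172) and the cup at (132,217). The candidates for the target are (349,226) and (432,208). The nearest to the base (~(275,400)) is (349,226).

Run:
```python
import cv2
im=cv2.imread('pics/top0.png')
c=im[130:280,220:380]; cv2.imwrite('pics/topc.png',cv2.resize(c,None,fx=5,fy=4*1.0 if 0 else 5,interpolation=cv2.INTER_CUBIC)[:600*10])
c=im[130:250,220:380]; cv2.imwrite('pics/topc.png',cv2.resize(c,None,fx=5,fy=5,interpolation=cv2.INTER_CUBIC))
im=cv2.imread('pics/side0.png')
c=im[160:280,220:380]; cv2.imwrite('pics/sidec.png',cv2.resize(c,None,fx=5,fy=5,interpolation=cv2.INTER_CUBIC))
```

```text
(no output)
```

View pics/topc.png

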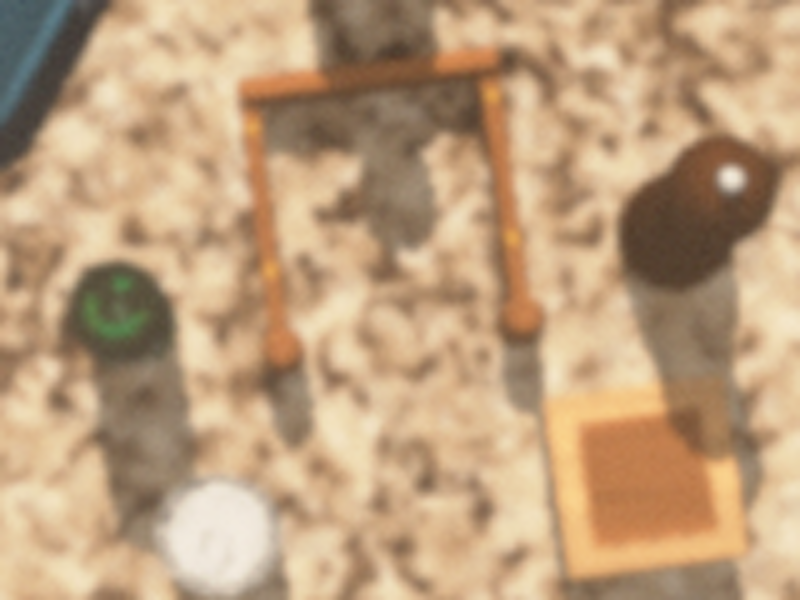

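View pics/sidec.png

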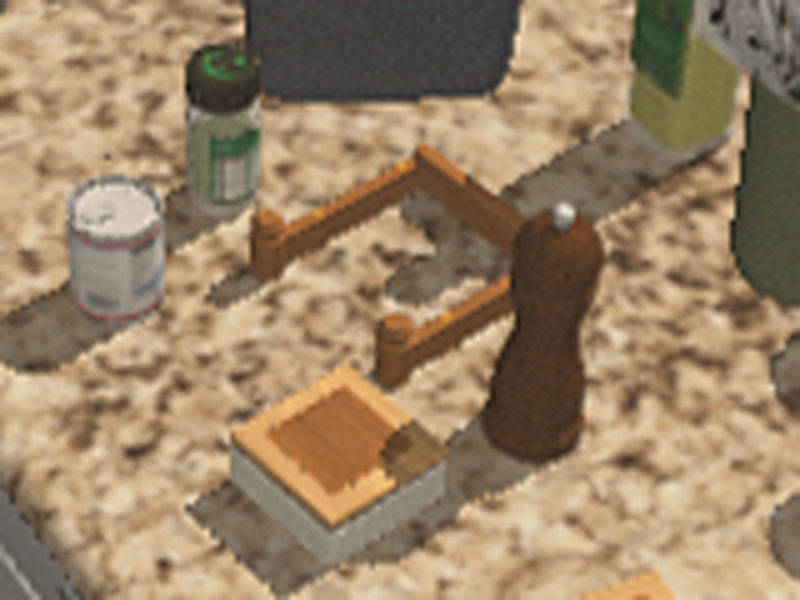

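```bash
cat > h.py <<'E'
import cv2,numpy as np
from workcell import robot
def back(f,uv,z):
    uv=np.array(uv,float).reshape(-1,1,2)
    n=cv2.undistortPoints(uv,f['K'],np.array(f['dist'])).reshape(-1,2)
    d=np.c_[n,np.ones(len(n))]@f['R']; c=-f['R'].T@f['t']
    return c+d*((z-c[2])/d[:,2])[:,None]
def proj(f,X):
    return cv2.projectPoints(np.array(X,float).reshape(-1,1,3),cv2.Rodrigues(f['R'])[0],f['t'],f['K'],np.array(f['dist']))[0].reshape(-1,2)
def crop(f,u0,v0,name,k=5,w=160,h=120):
    cv2.imwrite('pics/'+name,cv2.resize(f['pixels'][v0:v0+h,u0:u0+w,::-1],None,fx=k,fy=k,interpolation=cv2.INTER_CUBIC))
def rackpose(p1,p2): # left,right
    m=(p1+p2)/2; d=p1-p2; yaw=np.arctan2(-d[0],d[1]); return m,yaw
E
python3 - <<'E'
from h import *
np.set_printoptions(precision=1,suppress=True)
f=robot.grab_frame('top'); g=robot.grab_frame('side')
t=lambda l:np.array(l)/5.+[219.6,129.6] 
s=lambda l:np.array(l)/5.+[219.6,159.6]
P=back(f,t([[283,347],[521,318]]),45)[:,:2];print('posts',P,np.linalg.norm(P[0]-P[1]))
Ps=back(g,s([[268,217],[394,324]]),45)[:,:2];print('posts side',Ps,np.linalg.norm(Ps[0]-Ps[1]))
for p in(P,Ps): print(rackpose(*p))
D=back(f,t([[547,402],[725,380],[748,553],[567,580]]),40)[:,:2]
Ds=back(g,s([[347,367],[447,450],[335,524],[232,436]]),40)[:,:2]
for d in(D,Ds):
    print(d,d.mean(0),[np.linalg.norm(d[i]-d[i-1]) for i in range(4)])
    print([np.arctan2(*(a-b)[::-1]) for a,b in((d[0],d[3]),(d[1],d[2]))],[np.arctan2(-(a-b)[0],(a-b)[1]) for a,b in((d[0],d[1]),(d[3],d[2]))])
print('tin',back(f,t([217,536]),72),back(g,s([117,205]),72))
print('jar',back(f,t([120,308]),105),'mill',back(f,t([732,178]),170),back(g,s([565,215]),170))
print('back corners',back(f,t([[245,90],[498,60]]),30))
print('dish2',back(f,[[432,208]],40))
E
```

```text
posts [[ 543.1   -3.5]
 [ 557.1 -116.4]] 113.80761981543023
posts side [[ 542.6   -6.8]
 [ 555.6 -122.8]] 116.72111738847005
(array([550.1, -59.9]), np.float64(0.12282558109326645))
(array([549.1, -64.8]), np.float64(0.11197258601588199))
[[ 517.4 -129.1]
 [ 528.  -214.3]
 [ 445.6 -224.8]
 [ 432.8 -138.3]] [ 481.  -176.6] [np.float64(85.08157837705676), np.float64(85.87362430473925), np.float64(83.11770254036091), np.float64(87.37040681807818)]
[np.float64(0.10885599045854022), np.float64(0.1262495756639994)] [np.float64(0.12374803238131693), np.float64(0.146122482186553)]
[[ 516.3 -133.8]
 [ 528.  -216.3]
 [ 446.  -229.5]
 [ 432.7 -145.7]] [ 480.8 -181.3] [np.float64(84.48641891850379), np.float64(83.37192257096343), np.float64(83.01102263083287), np.float64(84.8763749159558)]
[np.float64(0.14114692328199874), np.float64(0.15912894435411995)] [np.float64(0.140305072592341), np.float64(0.15786177732723172)]
tin [[453.6  26.6  72. ]] [[456.3  22.8  72. ]]
jar [[556.2  69.4 105. ]] mill [[ 606.6 -196.9  170. ]] [[ 602.7 -205.4  170. ]]
back corners [[ 668.8   15.3   30. ]
 [ 683.7 -107.1   30. ]]
dish2 [[ 522.5 -377.6   40. ]]
```

```bash
cat >> h.py <<'E'
from scipy.spatial.transform import Rotation as Ro
def go(target,yaw_z=None):
    """tool-frame shift to world target; yaw_z: wanted world heading of tool z (mod pi)"""
    s=robot.read_state(); R=Ro.from_quat(s['tcp_rot']).as_matrix(); p=np.array(s['tcp_pos'])
    d=R.T@(np.array(target,float)-p)
    z=R[:,2]; h=np.arctan2(z[1],z[0])
    print('t',s['time'],'p',p.round(1),'zhead',round(h,3),'y',R[:,1].round(3),'q7',round(s['qpos'][6],3),'F',np.round(s['contact_force'],1),'w',round(s['gripper_width'],1))
    print('shift m',(d/1000).round(4),end=' ')
    if yaw_z is not None:
        a=yaw_z-h; a=(a+np.pi/2)%np.pi-np.pi/2
        # turn about tool y (down) positive = clockwise seen from above
        print('turn deg',np.degrees(a*np.sign(R[2,1])).round(1),end='')
    print()
E
python3 - <<'E'
from h import *
print(Ro.from_quat(robot.read_state()['tcp_rot']).as_matrix().round(3))
go([430,300,230],0.12+1.571)
go([450,-270,207],0.12)
E
```

```text
[[ 0.928 -0.     0.372]
 [-0.372 -0.001  0.928]
 [ 0.    -1.    -0.001]]
t 0.2 p [232.2 579.9 206.5] zhead 1.19 y [-0.    -0.001 -1.   ] q7 -0.082 F [-0.8 -0.1  0.6] w 85.3
shift m [ 0.2877 -0.0233 -0.1864] turn deg -28.7
t 0.2 p [232.2 579.9 206.5] zhead 1.19 y [-0.    -0.001 -1.   ] q7 -0.082 F [-0.8 -0.1  0.6] w 85.3
shift m [ 5.181e-01  2.000e-04 -7.081e-01] turn deg 61.3
```

Request:
arm_command:
  steps: "0.05 0 -0.033 8 0.2; 0.1 0 -0.066 16 0.2; 0.15 0 -0.1 24 0.2; 0.2 0 -0.133 32 0.2; 0.25 0 -0.166 40 0.2"

```text
time: 0.82
tcp_pos: [403.4, 331.2, 206.8]
tcp_rot: [0.606, -0.364, 0.365, -0.606]
contact_force: [0.2, 0.4, -0.1]
gripper_width: 51.5
```

```bash
python3 -c "
from h import *
go([450,0,207],0.12);go([450,-275,207],0.12)"
```

```text
t 0.825 p [403.4 331.2 206.8] zhead 0.487 y [-0.    -0.001 -1.   ] q7 -0.233 F [ 0.2  0.4 -0.1] w 51.5
shift m [ 0.3145 -0.     -0.114 ] turn deg 21.1
t 0.825 p [403.4 331.2 206.8] zhead 0.487 y [-0.    -0.001 -1.   ] q7 -0.233 F [ 0.2  0.4 -0.1] w 51.5
shift m [ 5.574e-01  1.000e-04 -2.428e-01] turn deg 21.1
```

Request:
arm_command:
  steps: "0.055 0 -0.021 5 0.2; 0.11 0 -0.042 10 0.2; 0.165 0 -0.063 15 0.2; 0.22 0 -0.084 20 0.2; 0.275 0 -0.105 20.5 0.2"

```text
time: 1.45
tcp_pos: [439.4, 37.2, 207.2]
tcp_rot: [-0.531, 0.467, -0.467, 0.531]
contact_force: [1.9, -0.5, 0.3]
gripper_width: 51.7
```

```bash
python3 -c "
from h import *
go([490,-265,207],0.13)"
```

```text
t 1.45 p [439.4  37.2 207.2] zhead 0.128 y [ 0.001 -0.    -1.   ] q7 -0.01 F [ 1.9 -0.5  0.3] w 51.7
shift m [3.062e-01 2.000e-04 1.150e-02] turn deg -0.1
```

Request:
arm_command:
  steps: "0.06 0 0.003 0 0.2; 0.12 0 0.006 0 0.2; 0.18 0 0.009 0 0.2; 0.24 0 0.0115 0 0.2; 0.3 0 0.0115 0 0.2"

```text
time: 2.08
tcp_pos: [489.7, -260.4, 207.2]
tcp_rot: [-0.531, 0.466, -0.467, 0.532]
contact_force: [0.8, 0.3, 0.8]
gripper_width: 51.2
```

```bash
python3 -c "
from h import *
go([491,-262,14],0.13)"
```

```text
t 2.075 p [ 489.7 -260.4  207.2] zhead 0.129 y [ 0.001  0.    -1.   ] q7 0.766 F [0.8 0.3 0.8] w 51.2
shift m [0.0017 0.1932 0.0009] turn deg -0.0
```

Lower partway and look.

Request:
arm_command:
  steps: "0.002 0.04 0 0 0.2; 0.002 0.08 0 0 0.2; 0.002 0.12 0 0 0.2; 0.002 0.13 0 0 0.2; 0.002 0.13 0 0 0.2"

```text
time: 2.7
tcp_pos: [490.0, -262.5, 77.4]
tcp_rot: [-0.531, 0.467, -0.467, 0.531]
contact_force: [0.6, -0.9, 0.3]
gripper_width: 51.2
```

```bash
python3 -c "
from h import *
g=robot.grab_frame('side');crop(g,200,140,'s1.png',4,200,150)
g=robot.grab_frame('top');crop(g,220,130,'t1.png',4,200,150)
go([491,-262,14],0.13)"
```

```text
t 2.8 p [ 491.  -262.9   78.7] zhead 0.129 y [ 0.003 -0.001 -1.   ] q7 0.884 F [-0.2  0.6  0.8] w 51.4
shift m [-0.001   0.0647 -0.    ] turn deg -0.0
```

View pics/s1.png

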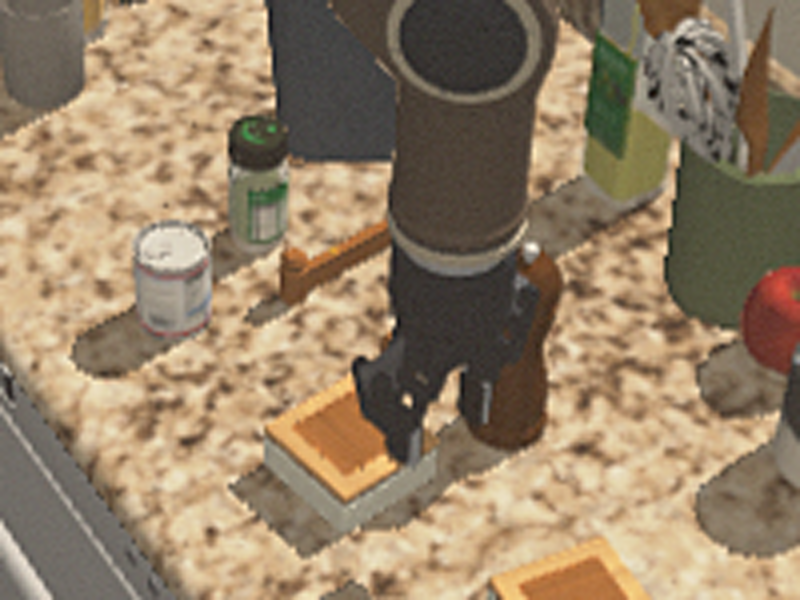

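View pics/t1.png

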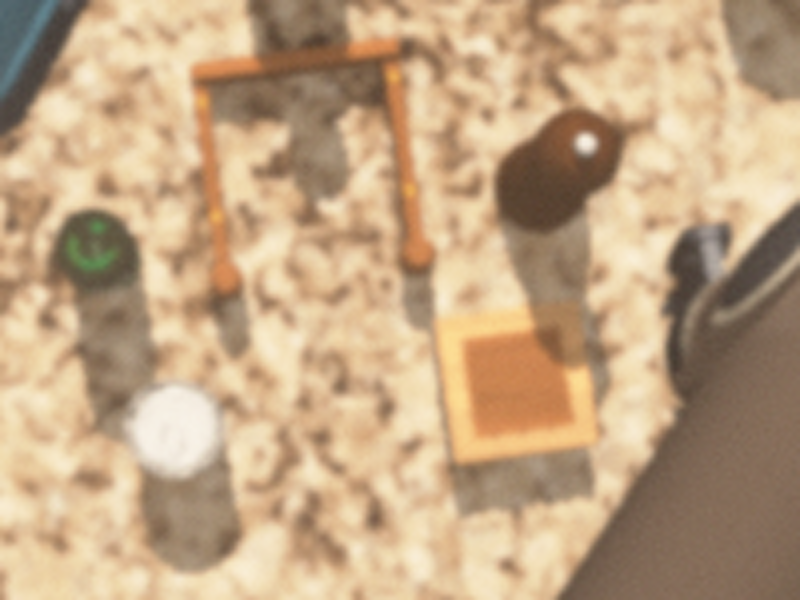

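Request:
arm_command:
  steps: "-0.001 0.03 0 0 0.2; -0.001 0.055 0 0 0.2; -0.001 0.064 0 0 0.2; -0.001 0.064 0 0 0.2; -0.001 0.064 0 0 0.2"

```text
time: 3.42
tcp_pos: [491.9, -262.5, 15.9]
tcp_rot: [-0.53, 0.465, -0.468, 0.532]
contact_force: [-0.5, -0.2, -0.4]
gripper_width: 51.1
```

```bash
python3 -c "
from h import *
g=robot.grab_frame('side');crop(g,220,160,'s2.png',5,160,120)
go([491,-250,14],0.13)
for y in(0,25,50,75,96):print(y,np.array([479,-250,0])+0,end='')
"
```

```text
t 3.475 p [ 491.8 -262.4   15.8] zhead 0.129 y [ 0.005 -0.001 -1.   ] q7 0.945 F [ 0.4  0.2 -0.5] w 51.4
shift m [-0.0124  0.0018  0.0008] turn deg -0.0
0 [ 479 -250    0]25 [ 479 -250    0]50 [ 479 -250    0]75 [ 479 -250    0]96 [ 479 -250    0]
```

View pics/s2.png

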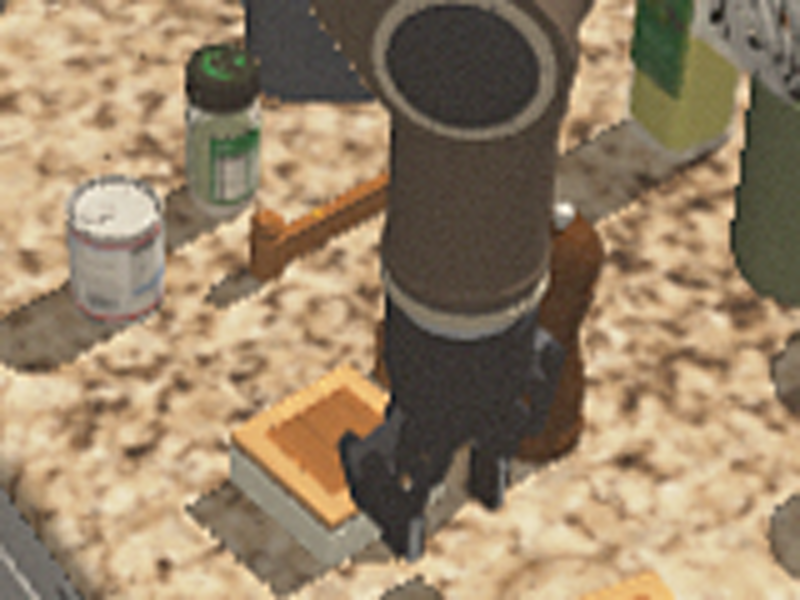

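Request:
arm_command:
  steps: "-0.01 0.002 0 0 0.2; -0.017 0.002 0 0 0.2; -0.024 0.002 0 0 0.2; -0.031 0.002 0 0 0.2; -0.038 0.002 0 0 0.2"

```text
time: 4.1
tcp_pos: [486.9, -224.2, 13.8]
tcp_rot: [-0.531, 0.465, -0.468, 0.532]
contact_force: [-0.1, 1.2, -0.4]
gripper_width: 51.2
```

Request:
arm_command:
  steps: "-0.008 0 0 0 0.2; -0.016 0 0 0 0.2; -0.024 0 0 0 0.2; -0.032 0 0 0 0.2; -0.04 0 0 0 0.2"

```text
time: 4.72
tcp_pos: [481.7, -183.9, 13.7]
tcp_rot: [-0.531, 0.465, -0.468, 0.532]
contact_force: [0.9, -0.2, 0.9]
gripper_width: 51.3
```

```bash
python3 -c "
from h import *
g=robot.grab_frame('side');crop(g,220,160,'s3.png',5,160,120)
g=robot.grab_frame('top');crop(g,220,130,'t3.png',5,160,120)
go([491,-250,14],0.118)
"
```

```text
t 4.825 p [ 481.6 -183.3   13.6] zhead 0.131 y [ 0.004 -0.001 -1.   ] q7 0.828 F [ 0.3  0.6 -0.3] w 51.4
shift m [ 0.0674 -0.0003  0.0007] turn deg 0.7
```

View pics/s3.png

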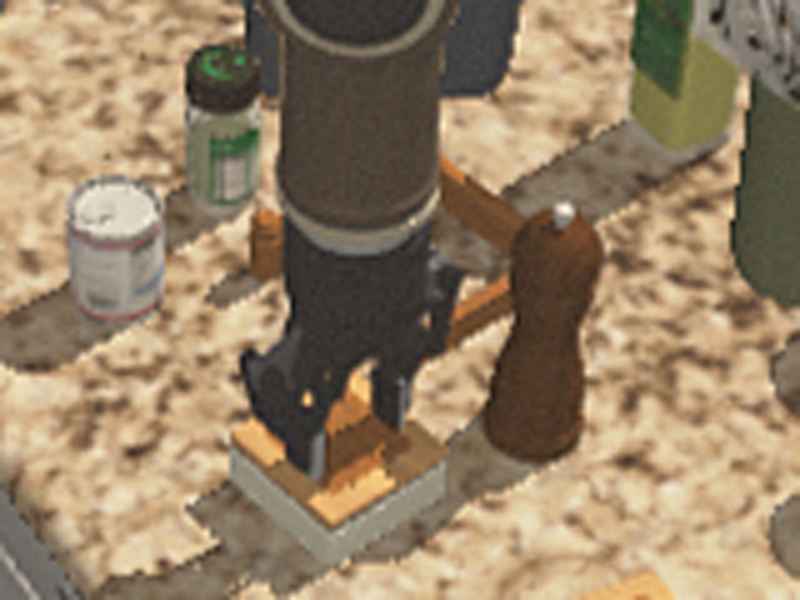

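View pics/t3.png

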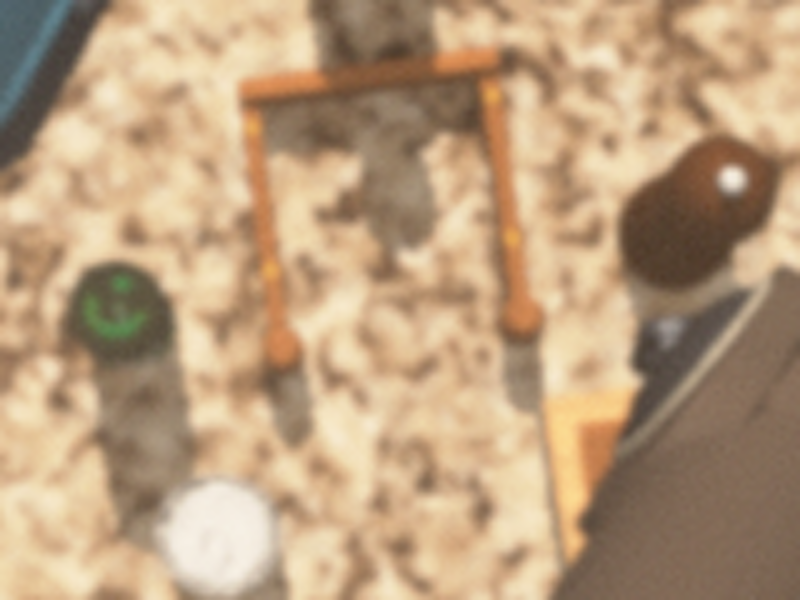

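```bash
python3 -c "
from h import *
g=robot.grab_frame('side')
s=robot.read_state();R=Ro.from_quat(s['tcp_rot']).as_matrix();p=s['tcp_pos']
for dy in(0,-13,-26,-40):
  print(dy,[((proj(g,p+R@np.array([0,dy,dz]))[0]-[219.6,159.6])*5).round() for dz in(-36,-26,0,26,36)])
print(s['qpos'])
im=g['pixels'];crop(g,255,220,'s3c.png',10,60,50)
"
```

```text
0 [array([293., 508.]), array([307., 500.]), array([343., 478.]), array([378., 456.]), array([391., 448.])]
-13 [array([294., 492.]), array([308., 484.]), array([344., 462.]), array([379., 440.]), array([392., 432.])]
-26 [array([294., 476.]), array([308., 468.]), array([344., 446.]), array([380., 424.]), array([393., 416.])]
-40 [array([294., 459.]), array([308., 450.]), array([345., 428.]), array([381., 407.]), array([394., 398.])]
[-0.14399339  0.53708572  0.5399833   2.06385002 -0.45039869  0.65028683
  0.82801677]
```

View pics/s3c.png

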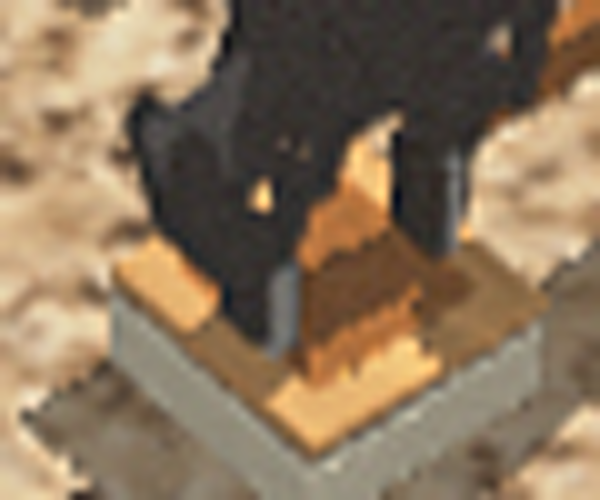

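The fingers passed just over the lid and the dish hasn't moved. With the gripper half open, the tips sit about 25 mm above the nominal TCP. I'll lift, back off and descend lower while watching the force.

Request:
arm_command:
  steps: "0 -0.02 0 0 0.2; 0 -0.04 0 0 0.2; 0.03 -0.04 0 0 0.2; 0.06 -0.04 0 0 0.2; 0.08 -0.04 0 0 0.2"

```text
time: 5.5
tcp_pos: [492.0, -265.2, 54.1]
tcp_rot: [-0.531, 0.465, -0.469, 0.532]
contact_force: [0.5, 0.5, 0.8]
gripper_width: 51.3
```

Request:
arm_command:
  steps: "0 0.02 0 0 0.2; 0 0.038 0 0 0.2; 0 0.042 0 0 0.2; 0 0.045 0 0 0.2; 0 0.048 0 0 0.2"

```text
time: 6.12
tcp_pos: [492.7, -265.3, 6.4]
tcp_rot: [-0.531, 0.464, -0.469, 0.532]
contact_force: [1.1, 0.0, 0.7]
gripper_width: 50.8
```

```bash
cat > tips.py <<'E'
from h import *
import sys
g=robot.grab_frame('side')
s=robot.read_state();R=Ro.from_quat(s['tcp_rot']).as_matrix();p=s['tcp_pos']
u0,v0=int(sys.argv[2]),int(sys.argv[3])
for dy in(0,-13,-26):
  print(dy,[((proj(g,p+R@np.array([0,dy,dz]))[0]-[u0-.4,v0-.4])*8).round() for dz in(-26,0,26)])
crop(g,u0,v0,sys.argv[1],8,100,75)
go([491,-262,14],0.13)
E
python3 tips.py s4.png 260 210
```

```text
0 [array([328., 556.]), array([386., 519.]), array([442., 482.])]
-13 [array([330., 531.]), array([388., 494.]), array([444., 457.])]
-26 [array([331., 506.]), array([389., 468.]), array([447., 431.])]
t 6.175 p [ 492.4 -265.2    6. ] zhead 0.129 y [ 0.006 -0.002 -1.   ] q7 0.964 F [ 0.   0.  -0.3] w 51.4
shift m [-0.0033 -0.008  -0.001 ] turn deg -0.0
```

View pics/s4.png

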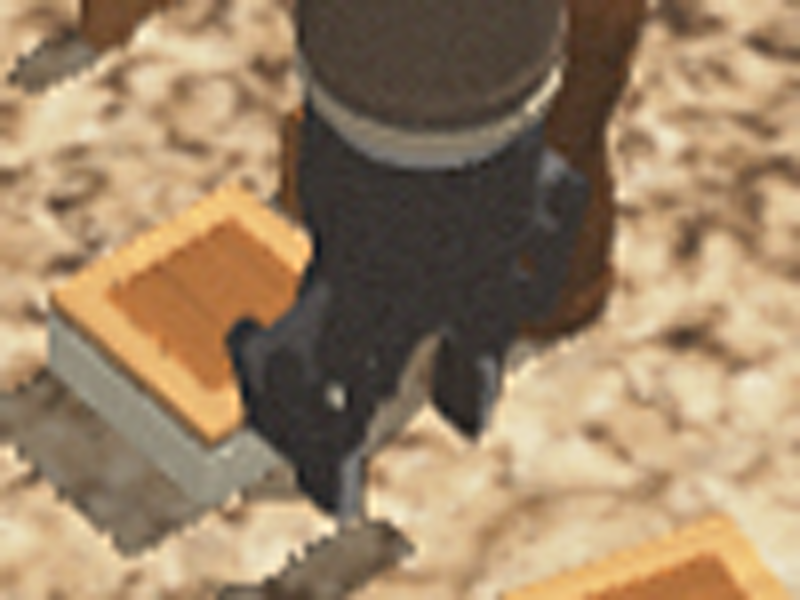

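Request:
arm_command:
  steps: "0 0.004 0 0 0.2; 0 0.008 0 0 0.2; 0 0.012 0 0 0.2; 0 0.014 0 0 0.2; 0 0.014 0 0 0.2"

```text
time: 6.8
tcp_pos: [492.4, -265.2, -8.1]
tcp_rot: [-0.531, 0.465, -0.469, 0.532]
contact_force: [0.3, -1.0, -0.6]
gripper_width: 50.9
```

```bash
python3 tips.py s5.png 260 210
```

```text
0 [array([327., 583.]), array([384., 546.]), array([440., 509.])]
-13 [array([328., 559.]), array([386., 521.]), array([442., 484.])]
-26 [array([330., 533.]), array([387., 496.]), array([444., 459.])]
t 6.85 p [ 492.5 -265.3   -8. ] zhead 0.129 y [ 0.006 -0.002 -1.   ] q7 0.977 F [-0.2 -0.5 -0.3] w 51.4
shift m [-0.0034 -0.022  -0.0009] turn deg -0.0
```

View pics/s5.png

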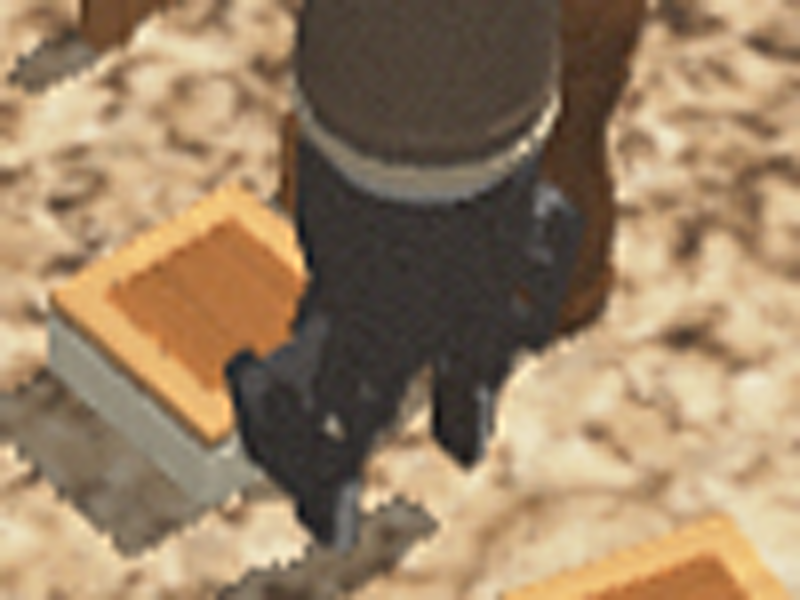

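Request:
arm_command:
  steps: "-0.01 0 0 0 0.2; -0.02 0 0 0 0.2; -0.028 0 0 0 0.2; -0.036 0 0 0 0.2; -0.044 0 0 0 0.2"

```text
time: 7.48
tcp_pos: [486.9, -221.4, -8.0]
tcp_rot: [-0.531, 0.464, -0.469, 0.532]
contact_force: [0.3, -1.9, -0.0]
gripper_width: 51.1
```

Request:
arm_command:
  steps: "-0.007 0 0 0 0.2; -0.014 0 0 0 0.2; -0.021 0 0 0 0.2; -0.028 0 0 0 0.2; -0.035 0 0 0 0.2"

```text
time: 8.1
tcp_pos: [482.5, -186.5, -8.0]
tcp_rot: [-0.531, 0.464, -0.469, 0.532]
contact_force: [0.3, -2.1, 1.1]
gripper_width: 51.5
```

```bash
python3 tips.py s6.png 260 190
```

```text
0 [array([174., 604.]), array([230., 568.]), array([286., 534.])]
-13 [array([174., 579.]), array([231., 543.]), array([287., 509.])]
-26 [array([175., 554.]), array([232., 518.]), array([288., 484.])]
t 8.15 p [ 482.3 -185.3   -8.2] zhead 0.13 y [ 0.006 -0.002 -1.   ] q7 0.864 F [ 0.4 -2.   1.1] w 51.1
shift m [ 0.0772 -0.022  -0.0012] turn deg -0.0
```

View pics/s6.png

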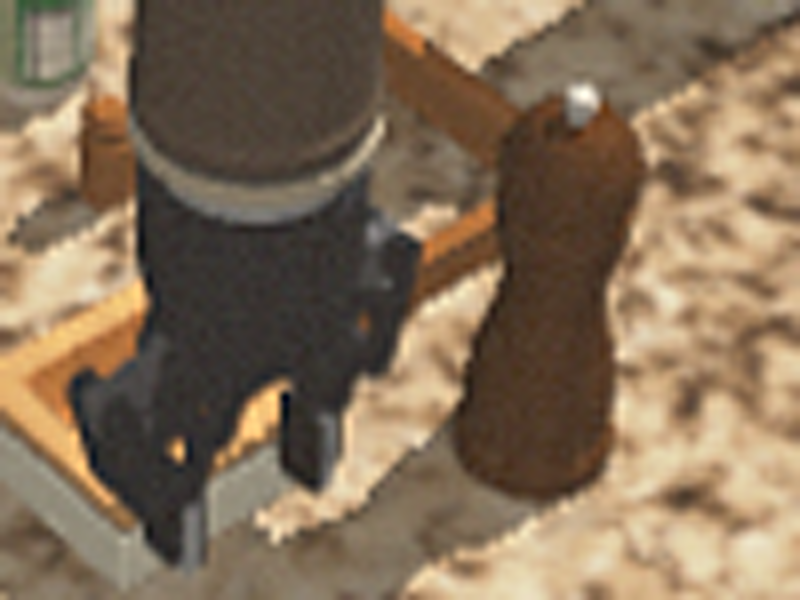

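Request:
arm_command:
  steps: "-0.008 0 0 0 0.2; -0.016 0 0 0 0.2; -0.024 0 0 0 0.2; -0.032 0 0 0 0.2; -0.04 0 0 0 0.2"

```text
time: 8.78
tcp_pos: [477.0, -145.1, -8.3]
tcp_rot: [-0.531, 0.464, -0.469, 0.532]
contact_force: [1.0, -3.4, 2.4]
gripper_width: 51.5
```

```bash
python3 -c "
from h import *
g=robot.grab_frame('side');crop(g,210,170,'s7.png',6,130,100)
g=robot.grab_frame('top');crop(g,240,150,'t7.png',6,130,100)
go([491,-250,14],0.118)
"
```

```text
t 8.875 p [ 476.7 -144.    -8.5] zhead 0.131 y [ 0.005 -0.001 -1.   ] q7 0.799 F [-0.2  0.2  0.5] w 51.3
shift m [ 0.107  -0.0224  0.0004] turn deg 0.8
```

View pics/s7.png

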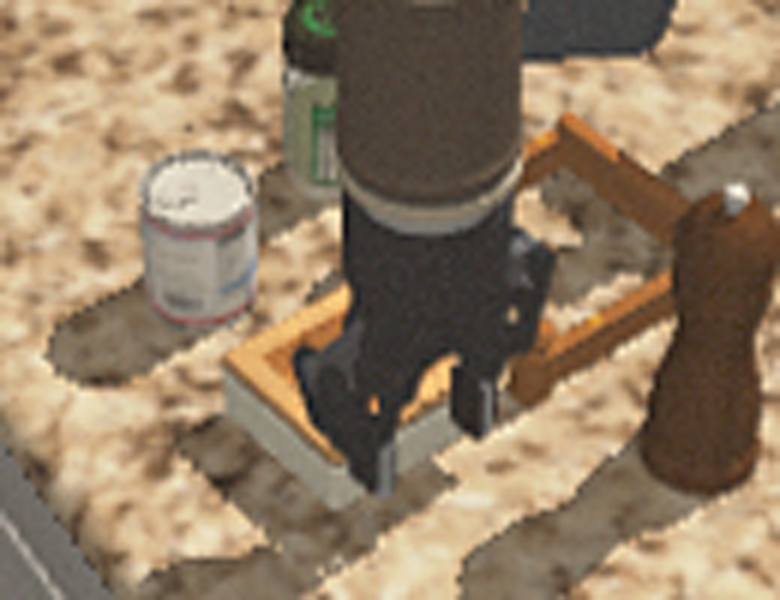

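View pics/t7.png

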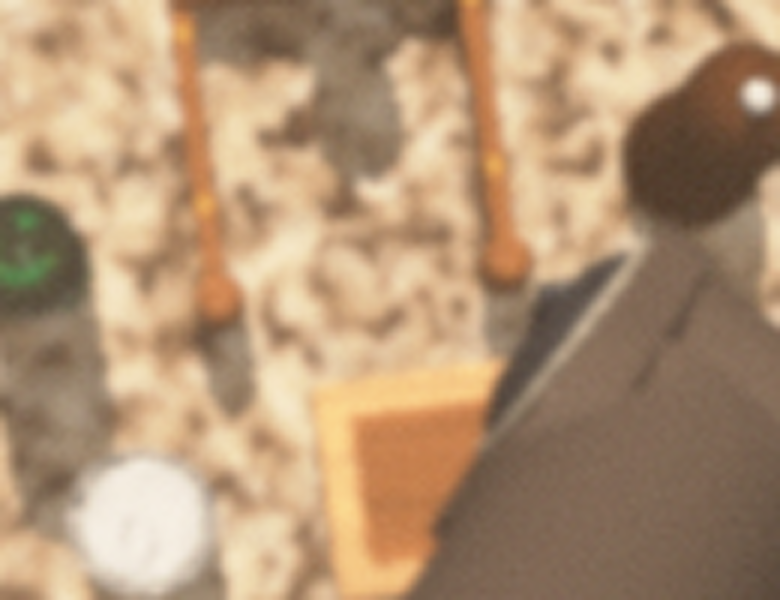

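```bash
cat >> h.py <<'E'
M=np.array([550.1,-59.9]); YAW=0.118
def rk(P,m=M):
    c,s=np.cos(YAW),np.sin(YAW); d=np.atleast_2d(P)[:,:2]-m
    return np.c_[c*d[:,0]+s*d[:,1],-s*d[:,0]+c*d[:,1]]
MS=np.array([549.1,-64.8])
E
python3 -c "
from h import *
f=robot.grab_frame('top');g=robot.grab_frame('side')
t=lambda l:np.array(l)/6.+[239.6,149.6]
s=lambda l:np.array(l)/6.+[209.6,169.6]
A=rk(back(f,t([[317,393],[345,598],[500,362]]),40));print(A)
B=rk(back(g,s([[228,357]]),40),MS);print(B)
"
```

```text
[[ -42.48644688   23.02068122]
 [-124.24396725   21.57040948]
 [ -38.75128459  -50.51184016]]
[[-123.58199037   20.5240348 ]]
```

Request:
arm_command:
  steps: "-0.006 0 0 0.3 0.2; -0.012 0 0 0.6 0.2; -0.018 0 0 1 0.2; -0.023 0 0 1 0.2; -0.023 0 0 1 0.2"

```text
time: 9.6
tcp_pos: [473.4, -120.9, -8.7]
tcp_rot: [-0.527, 0.469, -0.472, 0.529]
contact_force: [-0.5, 0.5, 0.1]
gripper_width: 51.1
```

Request:
arm_command:
  steps: "0.02 0 0 0 0.2; 0.04 0 0 0 0.2; 0.05 -0.03 0 0 0.2; 0.05 -0.08 0 0 0.2; 0.05 -0.12 0 0 0.2"

```text
time: 10.22
tcp_pos: [478.3, -170.4, 112.6]
tcp_rot: [-0.527, 0.47, -0.471, 0.529]
contact_force: [0.5, 0.1, 0.1]
gripper_width: 51.4
```

```bash
python3 -c "
from h import *
g=robot.grab_frame('side');crop(g,210,170,'s8.png',6,130,100)
g=robot.grab_frame('top');crop(g,240,150,'t8.png',6,130,100)
go([410,-150,150],0.118+1.571)
"
```

```text
t 10.325 p [ 480.7 -171.   114.8] zhead 0.115 y [ 0.01 -0.   -1.  ] q7 0.681 F [ 0.2  0.3 -0.4] w 51.3
shift m [-0.0289 -0.0359 -0.0675] turn deg 89.8
```

View pics/s8.png

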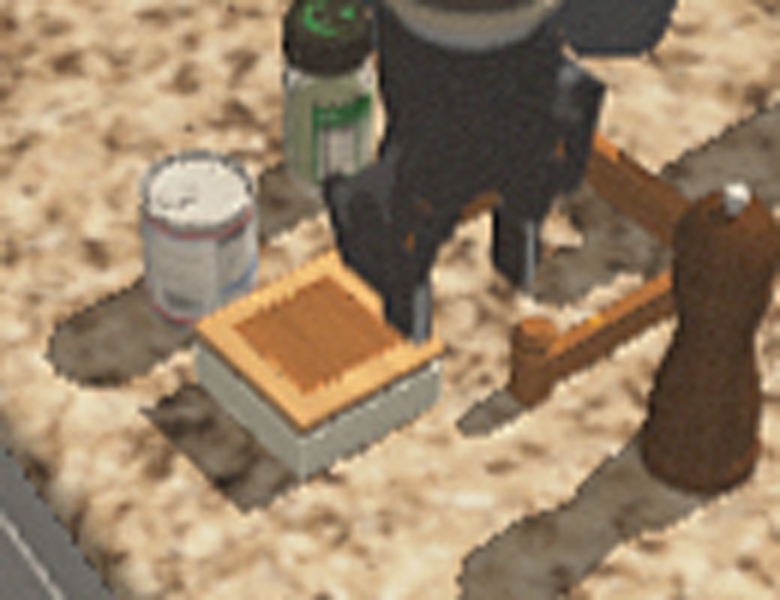

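View pics/t8.png

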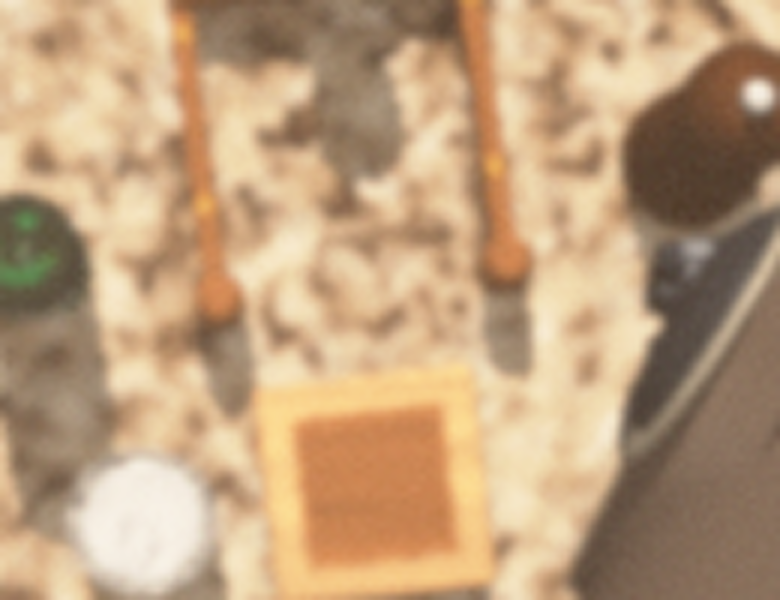

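```bash
python3 -c "
from h import *
np.set_printoptions(precision=1,suppress=True)
f=robot.grab_frame('top');g=robot.grab_frame('side')
t=lambda l:np.array(l)/6.+[239.6,149.6]
s=lambda l:np.array(l)/6.+[209.6,169.6]
for A in (rk(back(f,t([[258,393],[471,368],[491,584],[275,606]]),40)),rk(back(g,s([[335,253],[443,346],[301,430],[196,327]]),40),MS)):
  print(A,A.mean(0)); e=A[0]-A[3]+A[1]-A[2]; print(np.arctan2(e[1],e[0])); e=A[0]-A[1]+A[3]-A[2]; print(np.arctan2(-e[0],e[1]))
c,sn=np.cos(YAW),np.sin(YAW); print(M, rk([0,0]))
"
```

```text
[[ -39.8   46.2]
 [ -39.8  -38.8]
 [-125.6  -36.4]
 [-124.1   49.4]] [-82.3   5.1]
-0.032629908671775495
-0.00841465858988824
[[ -38.5   46.5]
 [ -38.3  -37. ]
 [-125.7  -39.2]
 [-123.4   46.5]] [-81.5   4.2]
0.012838962707176863
-0.012152999893559504
[550.1 -59.9] [[-539.2  124.2]]
```

```bash
python3 -c "
from h import *
go([385,-77,115],0.118-1.571)
"
```

```text
t 10.425 p [ 478.8 -169.8  111.5] zhead 0.115 y [ 0.005  0.001 -1.   ] q7 0.683 F [ 0.3  0.2 -0.8] w 51.3
shift m [-0.103  -0.0039 -0.0825] turn deg 89.9
```

Request:
arm_command:
  steps: "-0.02 -0.004 -0.016 9 -0.2; -0.04 -0.004 -0.032 18 -0.2; -0.06 -0.004 -0.048 27 -0.2; -0.08 -0.004 -0.064 36 -0.2; -0.103 -0.004 -0.082 45 -0.2"

```text
time: 11.05
tcp_pos: [383.8, -76.2, 113.9]
tcp_rot: [0.306, -0.637, 0.638, -0.307]
contact_force: [-0.2, 0.2, 0.6]
gripper_width: 34.5
```

Request:
arm_command:
  steps: "0 0 0 9 -0.2; 0 0 0 18 -0.2; 0 0 0 27 -0.2; 0 0 0 36 -0.2; 0 0 0 45 -0.2"

```text
time: 11.68
tcp_pos: [382.7, -75.9, 113.0]
tcp_rot: [0.037, -0.706, 0.706, -0.037]
contact_force: [0.1, 0.2, 0.2]
gripper_width: 34.1
```

```bash
python3 -c "
from h import *
go([385,-77,0],0.118-1.571)
g=robot.grab_frame('side');crop(g,200,170,'s9.png',6,130,100)
"
```

```text
t 11.675 p [382.7 -75.9 113. ] zhead -1.465 y [ 0.    -0.001 -1.   ] q7 -1.017 F [0.1 0.2 0.2] w 34.1
shift m [-0.0021  0.113   0.0012] turn deg -0.7
```

View pics/s9.png

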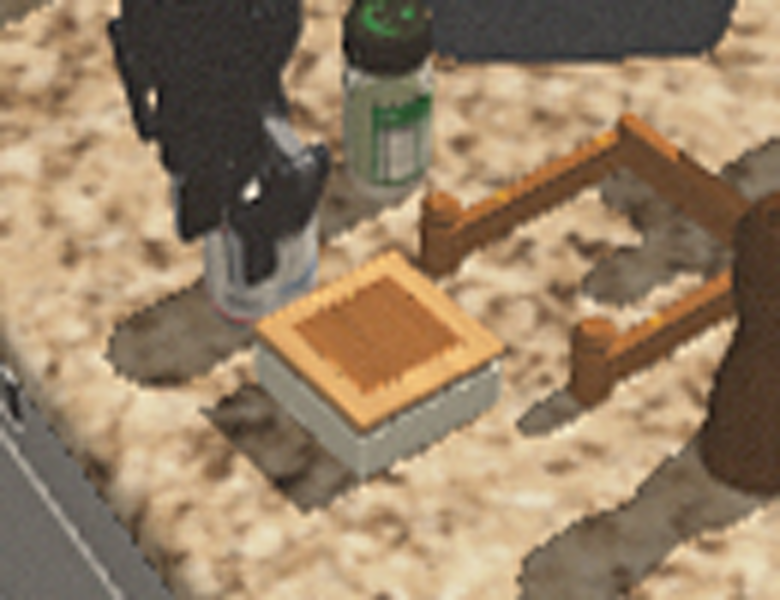

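Request:
arm_command:
  steps: "0 0.03 0 -0.7 -0.2; 0 0.06 0 -0.7 -0.2; 0 0.09 0 -0.7 -0.2; 0 0.107 0 -0.7 -0.2; 0 0.113 0 -0.7 -0.2"

```text
time: 12.35
tcp_pos: [381.1, -76.3, -1.5]
tcp_rot: [0.041, -0.705, 0.707, -0.038]
contact_force: [-0.5, -0.4, -0.7]
gripper_width: 34.1
```

```bash
python3 -c "
from h import *
go([385,-77,0],0.118-1.571)
p=robot.read_state()['tcp_pos'];print(rk(p,[549.6,-62.3]))
g=robot.grab_frame('side');crop(g,200,170,'s10.png',6,130,100)
g=robot.grab_frame('top');crop(g,230,180,'t10.png',6,130,100)
"
```

```text
t 12.35 p [381.1 -76.3  -1.5] zhead -1.459 y [-0.004 -0.002 -1.   ] q7 -0.67 F [-0.5 -0.4 -0.7] w 34.1
shift m [-0.0038 -0.0015  0.0012] turn deg -0.3
[[-168.98625613    5.98482796]]
```

View pics/s10.png

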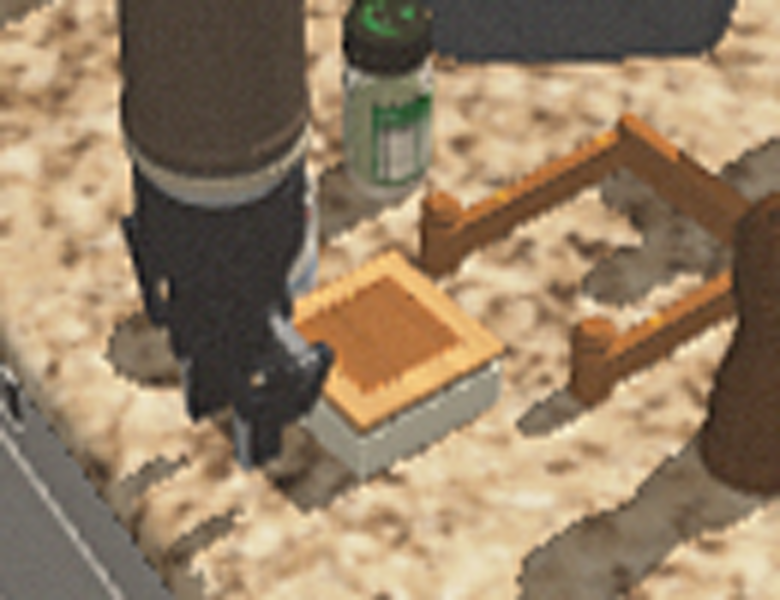

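View pics/t10.png

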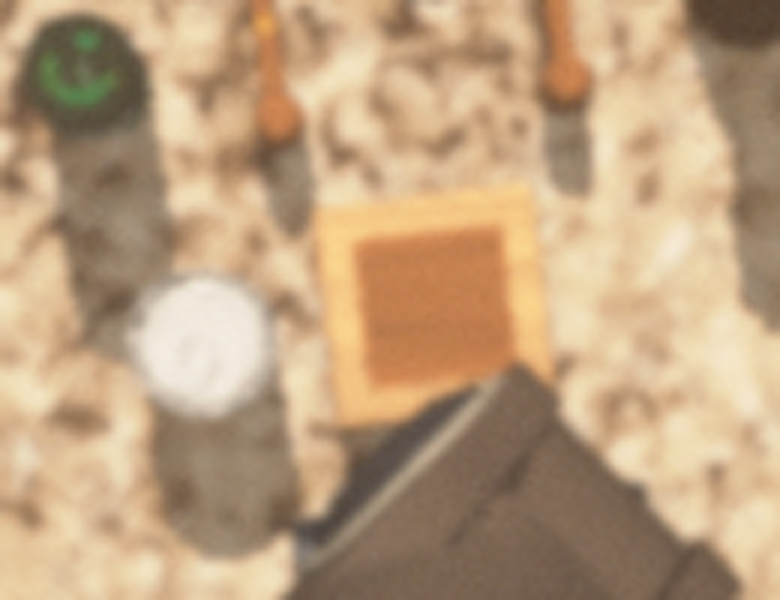

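Request:
arm_command:
  steps: "0 0.005 0 -0.3 -0.2; 0 0.01 0 -0.3 -0.2; -0.008 0.01 0 -0.3 -0.2; -0.016 0.01 0 -0.3 -0.2; -0.024 0.01 0 -0.3 -0.2"

```text
time: 13.08
tcp_pos: [406.7, -73.5, -10.6]
tcp_rot: [0.042, -0.705, 0.706, -0.041]
contact_force: [-0.1, -0.2, 0.1]
gripper_width: 34.4
```

Request:
arm_command:
  steps: "-0.006 0 0 0 -0.2; -0.012 0 0.0003 0 -0.2; -0.018 0 0.0009 0 -0.2; -0.024 0 0.0015 0 -0.2; -0.03 0 0.0022 0 -0.2"

```text
time: 13.7
tcp_pos: [437.2, -72.2, -10.7]
tcp_rot: [0.042, -0.705, 0.706, -0.041]
contact_force: [-1.6, 0.2, -0.6]
gripper_width: 34.2
```

```bash
cat > look.py <<'E'
from h import *
import sys
n=sys.argv[1]
go([385,-77,0],0.118-1.571)
p=robot.read_state()['tcp_pos'];print(rk(p,[549.6,-62.3]))
g=robot.grab_frame('side');crop(g,210,150,f's{n}.png',6,130,100)
g=robot.grab_frame('top');crop(g,240,140,f't{n}.png',6,130,100)
E
python3 look.py 11
```

```text
t 13.7 p [437.2 -72.2 -10.7] zhead -1.454 y [-0.001 -0.002 -1.   ] q7 -0.687 F [-1.6  0.2 -0.6] w 34.2
shift m [ 0.0525 -0.0106 -0.0013] turn deg -0.0
[[-112.74619448    3.44354165]]
```

View pics/s11.png

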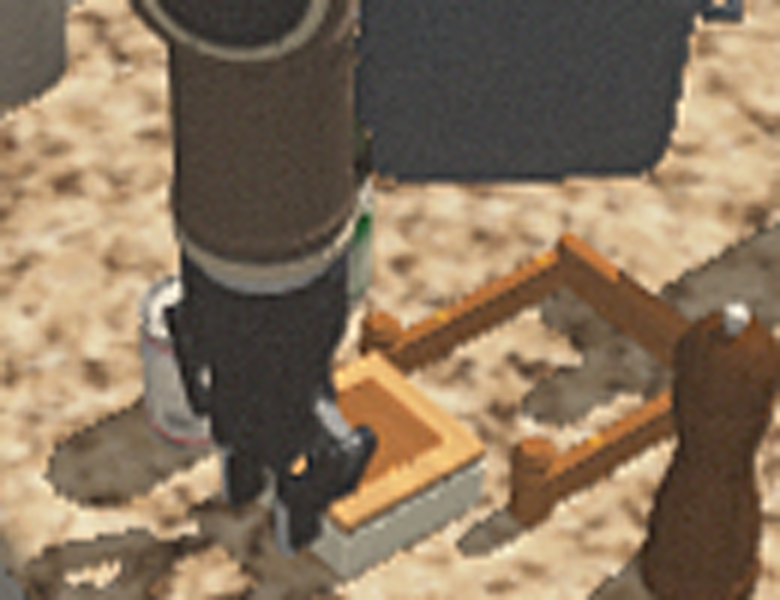

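View pics/t11.png

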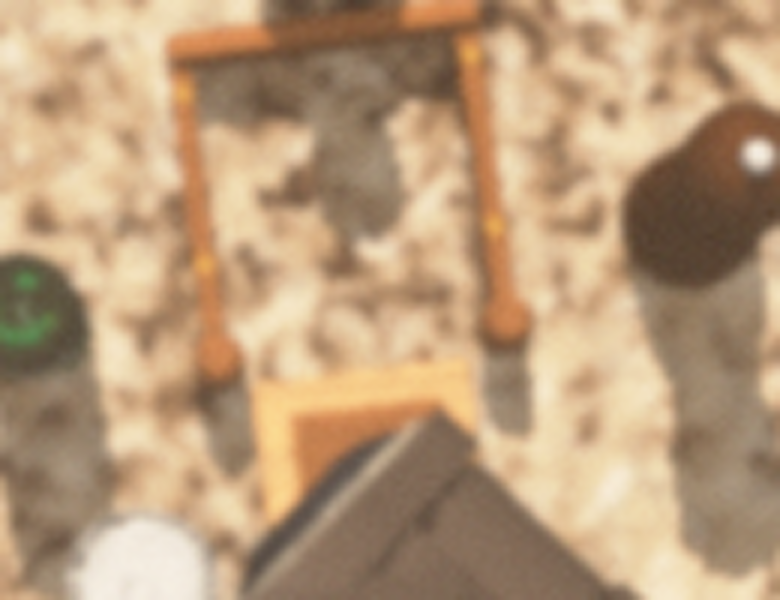

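```bash
python3 -c "
from h import *
f=robot.grab_frame('top');g=robot.grab_frame('side')
t=lambda l:np.array(l)/6.+[239.6,139.6]
s=lambda l:np.array(l)/6.+[209.6,149.6]
print(back(f,t([[217,357],[506,320]]),45))
print(rk(back(f,t([[252,384],[472,360]]),40)))
print(rk(back(g,s([[377,352],[486,450],[342,527]]),40),MS))
"
```

```text
[[ 542.89573017   -2.44330839   45.        ]
 [ 557.71344329 -116.73958444   45.        ]]
[[-12.29077253  45.38865114]
 [-12.99119417 -42.44254372]]
[[ -12.63548306   45.7220182 ]
 [ -15.05870289  -41.28286236]
 [-101.49231263  -39.20042257]]
```

Request:
arm_command:
  steps: "-0.006 0 0.0009 0 -0.2; -0.012 0 0.0017 0 -0.2; -0.018 0 0.0018 0 -0.2; -0.024 0 0.0018 0 -0.2; -0.03 0 0.0018 0 -0.2"

```text
time: 14.52
tcp_pos: [467.6, -70.6, -10.6]
tcp_rot: [0.042, -0.705, 0.707, -0.041]
contact_force: [-2.9, -0.8, 1.2]
gripper_width: 34.1
```

```bash
python3 look.py 12
```

```text
t 14.525 p [467.6 -70.6 -10.6] zhead -1.454 y [-0.001 -0.002 -1.   ] q7 -0.711 F [-2.9 -0.8  1.2] w 34.1
shift m [ 0.0828 -0.0105 -0.0033] turn deg -0.1
[[-82.39571551   1.40176398]]
```

View pics/s12.png

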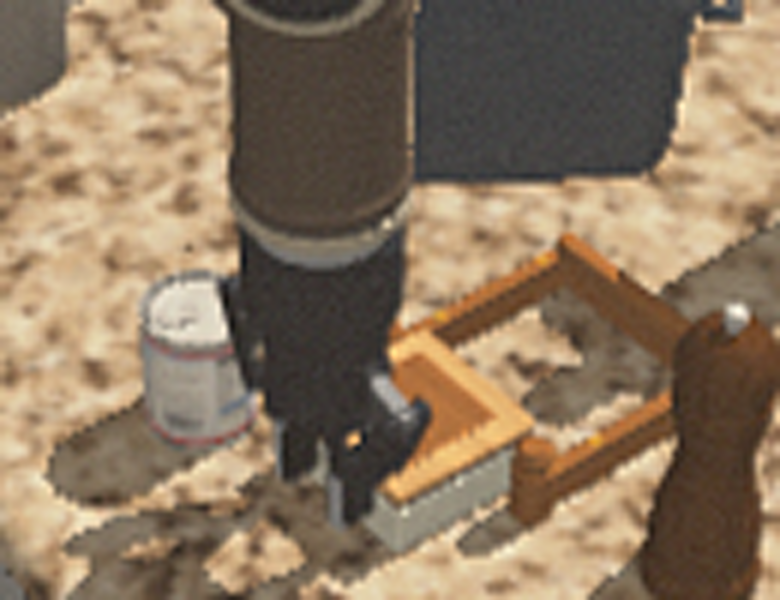

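View pics/t12.png

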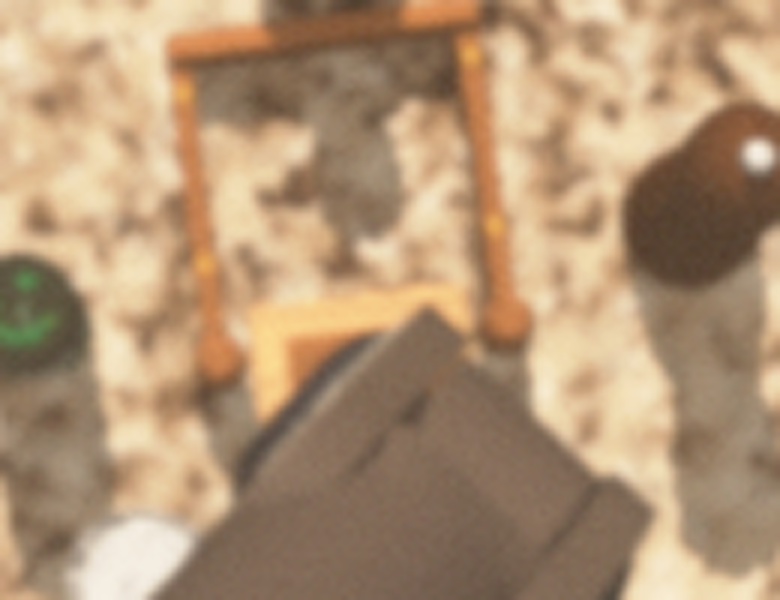

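Request:
arm_command:
  steps: "-0.007 0 0 0 -0.2; -0.014 0 0 0 -0.2; -0.021 0 0 0 -0.2; -0.028 0 0 0 -0.2; -0.035 0 0 0 -0.2"

```text
time: 15.25
tcp_pos: [503.8, -66.4, -10.5]
tcp_rot: [0.041, -0.705, 0.707, -0.042]
contact_force: [-1.9, 0.0, 0.5]
gripper_width: 34.2
```

```bash
python3 look.py 13
```

```text
t 15.25 p [503.8 -66.4 -10.5] zhead -1.453 y [ 0.001 -0.002 -1.   ] q7 -0.743 F [-1.9  0.   0.5] w 34.2
shift m [ 0.1192 -0.0105 -0.0034] turn deg -0.0
[[-46.01379082   1.31248378]]
```

View pics/t13.png

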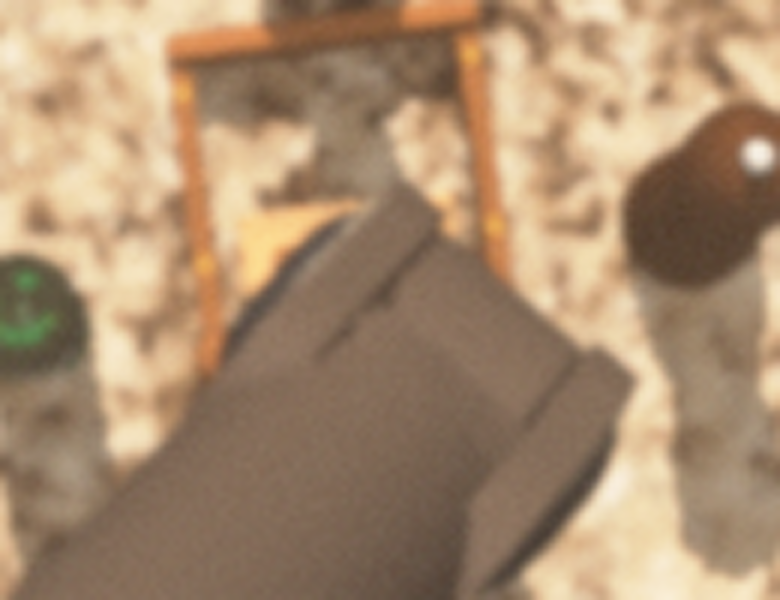

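Request:
arm_command:
  steps: "-0.007 0 0 0 -0.2; -0.014 0 0 0 -0.2; -0.021 0 0 0 -0.2; -0.028 0 0 0 -0.2; -0.035 0 0 0 -0.2"

```text
time: 15.98
tcp_pos: [539.9, -62.1, -10.4]
tcp_rot: [0.041, -0.705, 0.707, -0.042]
contact_force: [-1.4, 0.6, -0.7]
gripper_width: 34.1
```

```bash
python3 look.py 14
```

```text
t 15.975 p [539.9 -62.1 -10.4] zhead -1.453 y [ 0.002 -0.003 -1.   ] q7 -0.774 F [-1.4  0.6 -0.7] w 34.1
shift m [ 0.1556 -0.0106 -0.0035] turn deg 0.0
[[-9.61931173  1.298195  ]]
```

View pics/s14.png

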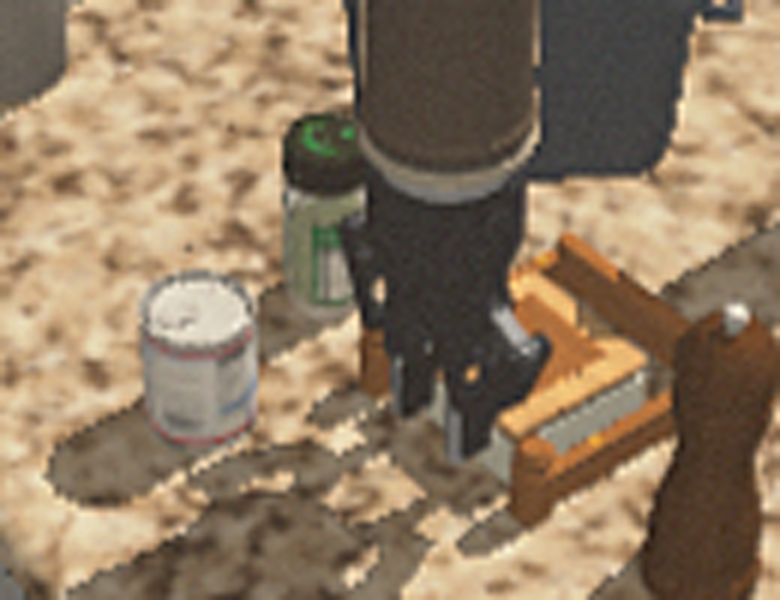

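View pics/t14.png

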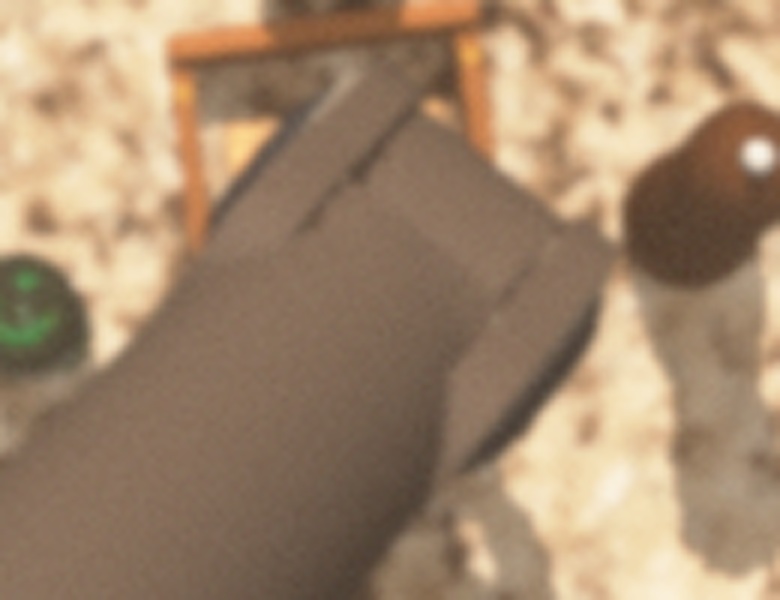

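Request:
arm_command:
  steps: "-0.005 0 0 0 -0.2; -0.01 0 0 0 -0.2; -0.015 0 0 0 -0.2; -0.019 0 0 0 -0.2; -0.019 0 0 0 -0.2"

```text
time: 16.7
tcp_pos: [560.3, -59.8, -10.1]
tcp_rot: [0.041, -0.705, 0.707, -0.043]
contact_force: [-0.1, -0.3, -0.2]
gripper_width: 34.2
```

```bash
python3 look.py 15
```

```text
t 16.7 p [560.3 -59.8 -10.1] zhead -1.452 y [ 0.004 -0.003 -1.   ] q7 -0.791 F [-0.1 -0.3 -0.2] w 34.2
shift m [ 0.1761 -0.0107 -0.0037] turn deg 0.1
[[10.9500066   1.18548022]]
```

View pics/s15.png

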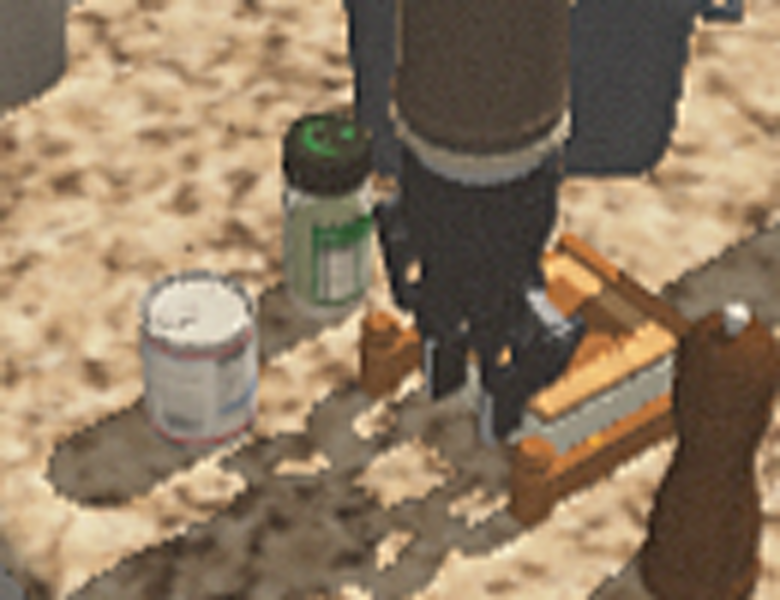

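Looks fully in. Backing straight out, then up and away to check.

Request:
arm_command:
  steps: "0.012 0 0 0 -0.2; 0.03 0 0 0 -0.2; 0.05 0 0 0 -0.2; 0.075 -0.01 0 0 -0.2; 0.095 -0.04 0 0 -0.2"

```text
time: 17.42
tcp_pos: [462.7, -71.2, 29.2]
tcp_rot: [0.041, -0.705, 0.707, -0.042]
contact_force: [0.1, -0.1, 1.2]
gripper_width: 34.0
```

Request:
arm_command:
  steps: "0 -0.05 0 0 -0.2; 0 -0.1 0 0 -0.2; 0.01 -0.15 0 0 -0.2; 0.05 -0.15 0.03 0 -0.2; 0.08 -0.15 0.06 0 -0.2"

```text
time: 18.05
tcp_pos: [388.4, -139.9, 178.9]
tcp_rot: [0.042, -0.706, 0.706, -0.043]
contact_force: [0.7, -0.2, 1.1]
gripper_width: 34.3
```

```bash
python3 look.py 16
```

```text
t 18.05 p [ 388.4 -139.9  178.9] zhead -1.452 y [ 0.001 -0.    -1.   ] q7 -1.026 F [ 0.7 -0.2  1.1] w 34.3
shift m [-0.0039  0.1789 -0.0629] turn deg 0.1
[[-169.23873826  -58.10312597]]
```

View pics/s16.png

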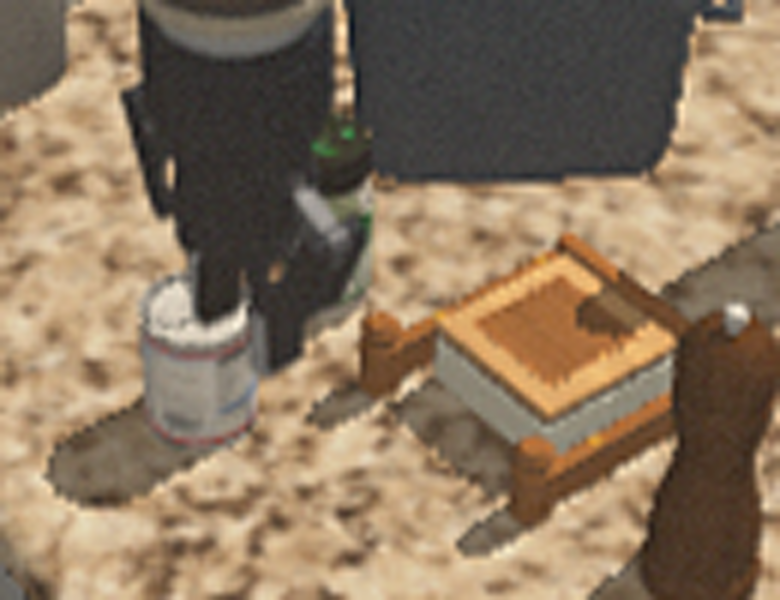

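View pics/t16.png

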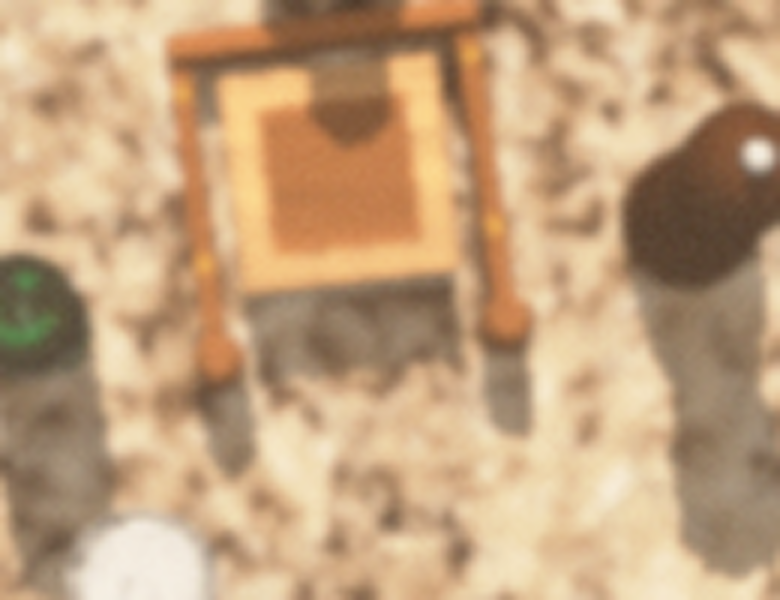

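```bash
python3 -c "
from h import *
np.set_printoptions(precision=1,suppress=True)
f=robot.grab_frame('top');g=robot.grab_frame('side')
t=lambda l:np.array(l)/6.+[239.6,139.6]
s=lambda l:np.array(l)/6.+[209.6,149.6]
for A in (rk(back(f,t([[218,77],[437,53],[460,270],[243,294]]),40)),rk(back(g,s([[562,253],[678,344],[549,417],[437,321]]),40),MS)):
  print(A,A.mean(0)); e=A[0]-A[3]+A[1]-A[2]; print(np.arctan2(e[1],e[0])); e=A[0]-A[1]+A[3]-A[2]; print(np.arctan2(-e[0],e[1]))
"
```

```text
[[111.2  44.5]
 [110.7 -43.5]
 [ 23.2 -42. ]
 [ 23.7  44.8]] [67.2  0.9]
-0.009488322960127842
-0.005895253644096021
[[109.7  46. ]
 [109.3 -42.4]
 [ 23.9 -42.6]
 [ 25.5  45.2]] [67.1  1.5]
0.006015347914361186
-0.011279677970042359
```

```bash
python3 -c "
from workcell import robot
print(robot.hand_in())"
```

```text
the job is handed in; nothing more can be done
None
```

I pushed the butter dish nearest the robot about 108 mm left, then straight forward through the posts into the rack. I then backed the arm clear and handed the job in at about 18 s.

**Final position:** both cameras agree.

| Camera | Behind post line | Off middle line | Turned from square |
|---|---|---|---|
| Top | 67 mm | 0.9 mm | about 0.01 rad |
| Side | 67 mm | 1.5 mm | about 0.01 rad |

- **Fit:** the dish's rear edge is about 24 mm behind the post line, so no part of it is between the posts. It looks flat in the pictures.
- **Other items:** the tin, jar and mill show no movement in the pictures. I did not check the cup again at the end. The arm went nowhere near it after the opening move across.
- **Missed first pass:** the half-open fingertips sit about 25 mm above the reported tool position. My first sideways push therefore passed just over the lid. The dish did not move and the force stayed near zero, so I lowered the tool and repeated the push.
- **Camera disagreement:** the two cameras differ by about 5 mm in sideways position. I used positions relative to the rack, as seen by each camera, to cancel that out.

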